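Dispense one blank and slide it into the blue pocket

TASK

Press the red plunger of the blank feeder all the way down once, so that one aluminium blank drops out of its front onto the bench, and let the plunger come back up. Then slide that blank along the bench with the fingertips until it is home against the back of the blue pocket, without ever picking it up. Leave the other blanks in the feeder, and do not disturb the bead cap, the powder tub or the marker round about.

Things in the scene. Friction and masses are not known exactly. Their poses are not given: they have to be found in the camera images.
- feeder: Blank feeder, fixed to the bench, 183 mm long. Origin at bench height under the axis of its magazine; its -x axis points out of the front, the way blanks come out. Behind the magazine a green housing (x = 25 to 157 mm, 54 mm wide, 50 mm high, on a 4 mm steel flange 86 mm wide) carries the plunger. An ejected blank ends flat on the bench, its centre about 110 to 125 mm in front of the origin.
- magazine (a point): Where the lowest blank's underside centre lies in the feeder: on the magazine's axis, on its deck, 4 mm above the bench (deck front edge 26 mm before the axis). The magazine is an aluminium shaft 50 x 51 mm, 50 mm high, its front face 25 mm before the axis, holding four stacked blanks.
- plunger_top (a point): Centre of the top face of the plunger's round red cap, 40 mm diameter, 10 mm thick. With the plunger up it is 100 mm above the bench, 60 mm behind the feeder's origin (feeder +x). It moves straight down when pressed.
- plunger (a joint): Plunger travel in m: 0 = up, 0.032 = fully down (solid stop). Springs back up by itself; takes about 3 N to start and 6 N at the bottom, plus a few N to shift the blank. It drives the ejector slide, 112 mm forward at full press; as it rises the slide goes back and the next blank drops into place, so a second full press ejects another.
- blank_1: The lowest blank in the feeder, the one that comes out: solid plain aluminium disc 40 mm diameter, 10 mm thick, about 35 g. Origin at the centre of its underside, z along its axis.
- blank_2: Second blank from the bottom, the same disc; it is to stay in the feeder.
- blank_3: Third blank, the same; stays in the feeder.
- blank_4: Top blank, the same; stays in the feeder.
- blue_pocket: Blue U-shaped fence, fixed, 12 mm high, no floor, 76 mm across, open to its -x. Origin at bench height where a blank's centre lies when home (stop face at x = +20.5 mm). Sides 48 mm apart from x = +2 mm to the stop, opening to a mouth about 70 mm wide at x = -13 mm; a blank that is home sticks out in front. It and the yellow pocket stand side by side and may change places.
- yellow_pocket: Yellow pocket of the same shape and frame; not used, to stay empty.
- bead_cap: Loose white round cap with small brown beads in it, 58 mm diameter, 13 mm high, origin at the centre of its underside. Bystander.
- powder_tub: Loose pale low tub of grey powder, 95 mm diameter, 45 mm high, origin at the centre of its underside. Bystander.
- marker: Loose white marker pen, 140 x 16 x 16 mm, lying along its x axis, origin in the middle of its underside. Bystander.

How it is judged (in metres and radians):
On the way, in this order (a step that is already met when the one before it is completed fails the run):
1. the plunger is pressed fully down (value of joint plunger above 0.0295 m), for 0.05 s.
2. the plunger is back up and one blank lies on the bench in front of the feeder (value of joint plunger below 0.004 m and height (world z) of blank_1 below 0.0025 m and x of blank_1 in the frame of feeder below -0.09 m), for 0.1 s.
At the end, for the whole second after the job is handed in: The ejected blank lies flat and still on the bench inside the blue pocket, within 5 mm of touching its back stop; the plunger is up; the other three blanks are stacked in the feeder (x of blank_1 in the frame of blue_pocket between -0.005 and 0.005 m and y of blank_1 in the frame of blue_pocket between -0.007 and 0.007 m and height (world z) of blank_1 below 0.003 m and angle between blank_1's own z axis and vertical below 0.1 rad and linear speed of blank_1 below 0.01 m/s and value of joint plunger below 0.004 m and horizontal distance between each of blank_2, blank_3, blank_4 and magazine below 0.006 m and height (world z) of blank_2 below 0.008 m).
It fails at once if the dispensed blank is lifted off the bench (height (world z) of blank_1 above 0.015 m).
It fails at once if a second blank leaves the feeder (horizontal distance between any of blank_2, blank_3, blank_4 and magazine above 0.012 m).
It fails at once if a blank is lifted out of the feeder (height (world z) of blank_2 above 0.03 m or height (world z) of blank_3 above 0.04 m or height (world z) of blank_4 above 0.05 m).
It fails at once if the bead cap, tub or marker is disturbed (distance of any of bead_cap, powder_tub, marker from where it was at the start of the episode above 0.015 m).
It also fails if it takes over 58 s, if anything falls off the work surface, if the arm or the gripper's body presses on something with over 40 N, if the wrist force passes 120 N, or if a joint passes its speed limit or range.

ROBOT

A 7-joint arm with a two-finger parallel gripper is mounted at the origin on a cart in front of the work surface, level with it; the furniture and walls round the work are solid. World frame = base frame: x ahead of the robot, y to its left, z up, the work surface at z = 0. Lengths are in mm, angles in rad, forces in N, time in s.
With the tool pointing down it reaches from about 400 to 875 mm from the base axis. Payload 4.4 kg.
Tool frame: the origin (TCP) lies on the mounting face of the last link; the fingertips stand 173 mm ahead of it and the grasp point (between the pads) lies 155 mm ahead of it; z points along the fingers, y is the line along which they close (so a half turn about z gives the same grasp; the last joint's range is limited). The gripper opens to 85 mm and grips with 20 to 120 N. Pads are 22 mm wide; open, the fingers measure 114 mm over their backs; the gripper's body (76 mm by 85 mm) begins 54 mm behind the grasp point. The pads swing forward as they close: fully open they stand 13 mm farther back than shut.
Start: joints at [-1.226, 0.628, 0.038, 1.517, -0.027, 0.996, -0.02], TCP at [259.556, 595.941, 404.713] pointing down, gripper open.
Joint ranges: [-3.06, 3.06], [-0.37, 2.12], [-1.25, 1.32], [0.18, 2.47], [-1.1, 4.24], [0.23, 1.98], [-2.94, 2.94]. Speed limits (rad/s): [2.57, 2.57, 3.14, 3.14, 3.14, 3.14, 3.14].

INTERFACE

Orientations are given as [roll, pitch, yaw] about the fixed x, y, z axes, in that order (R = Rz(yaw) Ry(pitch) Rx(roll)).
In Python, from cell import * gives the robot as it stands. The module is installed in compiled form; this text tells all that it offers.
- The arm moves only by the tool jog_arm, never from a script. Its argument "steps" is a list of rows, each a list of 7 numbers: the opening, from -1 (shut) to 1 (fully open), so that 0 is half open, then the shift along the tool's x, y, z as a fraction of full scale, then the turn, a rotation vector about the tool's x, y, z as a fraction of full scale. A call has 1 to 10 rows; each row shifts and turns the commanded pose from where the row before left it, along the tool's axes as they then stand; what a row does not reach is not made up. Full scale, the value 1, is 500 mm for a shift and 2 rad for a turn. A row lasts 1/8 s, in which the tool goes at most 62.5 mm and 10.7 degrees, less where a joint would pass 70% of its speed; a pose out of reach is approached as far as the arm can. A call with a number of a shift or a turn outside -1 to 1 is refused whole. A call with a gripper value outside its range is refused whole. The fingers move at their own pace and stop on an object; the grip force is fixed at half the most. Time passes only in rows, so rows that do not move let the fingers close. It gives the time, the measured TCP pose, the force, the opening and the grip force at its end, in the units of the state.
- read_state(): the state, without advancing time (a new reading comes with each control period).
- get_image(name): name is "side" or "top" or "wrist"; returns a dict with "pixels" (400x640x3 uint8, red, green, blue), "depth" (400x640 float32, mm along the optical axis (not along the pixel's ray), 0 where there is no reading), "vertical_fov" (degrees; the focal length in pixels is half the picture's height over the tangent of half this angle, whatever the lens; pixels are square), "cx", "cy" (the principal point, pixels), "k1" (the pictures are not rectified: a ray, as slopes to the right and down, at radius r is drawn at 1 + k1 r^2 times it, then the intrinsics apply), "R" (3x3) and "t" (3): a world point X has camera coordinates R X + t. Camera axes: x right, y down, z forward; pixel columns grow to the right and rows downward; lengths in mm; the calibration is good to about 2 mm. A picture is of the moment at which its call begins.
- finish_job(): hands the job in; it is judged then, once.
The state is a dict: "clock": time; "qpos": joint angles; "qd": joint speeds; "tau": joint torques, N m; "eef_pos": TCP position; "tool_rot": TCP orientation; "force": force on the tool from outside, world axes, zero at the start; "torque": the same for the moment, N m; "width": finger opening in mm; "gripper_force": force on a finger pad.
Only numpy, scipy, OpenCV 4.12 (cv2) and the standard library are available. Lean on these libraries where they do the work, as an engineer would, in place of code of your own. Each camera call takes 0.05 s, during which the arm holds its last target. There are 200 camera calls.

## Working session

There is one attempt and no reset: what is moved stays moved. The work goes in short steps, Python scripts to look and compute and a tool call to move; the robot and the scene stay as the last step left them, time stands still between calls to the robot, and variables do not carry over. Pictures are saved under pics/ and viewed, at most 10 in all, crops included, and the job is handed in when it is done.

Besides the shell and the picture viewer there is one more tool, called after "Emit:" as name([rows], argument=value, ...), one row to a line, values as JSON. jog_arm: Moves the arm, as the interface text tells. Shift numbers are shares of 500 mm and turn numbers shares of 2 rad, none past 1 either way. Its arguments: {"type":"object","properties":{"steps":{"type":"array"}},"required":["steps"]}

```bash
mkdir -p pics; cat > h.py <<'E'
from cell import *
import numpy as np, cv2
def grab(n,save=None):
    im=get_image(n)
    if save: cv2.imwrite('pics/'+save+'.png',im['pixels'][:,:,::-1])
    return im
def cam(im):
    f=200/np.tan(np.radians(im['vertical_fov'])/2)
    return np.array([[f,0,im['cx']],[0,f,im['cy']],[0,0,1.]]),np.array([im['k1'],0,0,0.])
def ray(im,u,v):
    K,d=cam(im); p=cv2.undistortPoints(np.array([[[u,v]]],float),K,d)[0,0]
    R=np.array(im['R']);t=np.array(im['t'])
    return -R.T@t, R.T@np.array([p[0],p[1],1])
def onz(im,u,v,z):
    o,d=ray(im,u,v); return (o+d*(z-o[2])/d[2]).round(1)
def bydepth(im,u,v):
    o,d=ray(im,u,v); return (o+d*float(im['depth'][int(v),int(u)])).round(1)
def cents(im,lo,hi,amin=40):
    h=cv2.cvtColor(im['pixels'],cv2.COLOR_RGB2HSV)
    m=cv2.inRange(h,np.array(lo),np.array(hi))
    n,_,s,c=cv2.connectedComponentsWithStats(m)
    return [(s[i][:5].tolist(),c[i].round(1).tolist()) for i in range(1,n) if s[i][4]>=amin]
E
python3 - <<'E'
from h import *
s=read_state();print(s['clock'],s['eef_pos'],s['tool_rot'],s['width'])
for n in('top','side'):
    im=grab(n,n+'0');K,d=cam(im);print(n,K[0,0],im['k1'],(-np.array(im['R']).T@im['t']).round())
    for nm,lo,hi in(('red',(0,120,80),(8,255,255)),('red2',(172,120,80),(180,255,255)),('blue',(100,120,50),(130,255,255)),('yel',(20,120,80),(35,255,255)),('green',(45,70,30),(90,255,255))):
        print(nm,cents(im,lo,hi))
E
```

```text
0.0 [259.42807762 595.6682015  403.79005165] [-3.13970229e+00  2.77307487e-05  2.73075633e+00] 85.08768898207462
top 386.96646655596436 0.020734230854563312 [454. 326. 980.]
red [([631, 107, 9, 19, 84], [636.6, 115.1]), ([283, 224, 17, 17, 238], [290.9, 232.1])]
red2 [([188, 68, 50, 16, 434], [211.4, 73.8]), ([607, 74, 10, 12, 58], [612.0, 79.9]), ([587, 89, 17, 27, 62], [595.1, 102.6]), ([621, 308, 19, 7, 51], [628.9, 311.4]), ([568, 327, 19, 8, 67], [576.2, 330.5]), ([588, 333, 52, 24, 319], [614.8, 344.5]), ([593, 383, 47, 17, 195], [615.2, 392.1])]
blue [([405, 0, 114, 81, 4084], [453.9, 30.9]), ([0, 62, 156, 65, 6956], [74.2, 90.6]), ([81, 63, 45, 8, 207], [103.2, 66.9]), ([406, 230, 26, 32, 198], [421.1, 247.4])]
yel [([55, 171, 14, 26, 64], [64.0, 184.3]), ([417, 183, 28, 31, 234], [432.9, 200.6]), ([179, 241, 12, 25, 119], [184.2, 253.5]), ([160, 249, 7, 19, 60], [164.3, 260.2])]
green [([607, 117, 33, 39, 308], [621.7, 140.8]), ([609, 149, 31, 23, 196], [625.8, 160.3]), ([41, 167, 29, 31, 307], [57.6, 184.5]), ([253, 222, 55, 25, 926], [276.4, 234.1])]
side 389.4608285880576 -0.05804413387868915 [ 528. 1209.  534.]
red [([360, 213, 16, 11, 129], [367.5, 218.0])]
red2 [([407, 177, 14, 24, 87], [411.3, 188.0]), ([433, 185, 23, 25, 180], [443.8, 195.2]), ([166, 187, 43, 72, 1504], [188.0, 222.3]), ([418, 186, 13, 57, 217], [423.5, 212.0]), ([402, 200, 7, 23, 64], [405.3, 210.3]), ([431, 213, 5, 20, 50], [432.7, 222.0]), ([451, 212, 4, 39, 105], [452.6, 230.0])]
blue [([391, 128, 10, 6, 42], [395.1, 130.9]), ([389, 147, 18, 54, 682], [396.9, 173.7]), ([29, 168, 15, 30, 225], [36.2, 180.3]), ([0, 170, 195, 230, 33196], [95.9, 308.5]), ([199, 171, 12, 19, 126], [203.5, 181.0]), ([360, 194, 25, 9, 87], [372.4, 196.9])]
yel [([333, 188, 14, 10, 66], [340.4, 191.2]), ([374, 324, 40, 15, 150], [392.5, 330.8]), ([379, 346, 42, 8, 105], [400.8, 348.8])]
green [([355, 229, 28, 45, 954], [368.3, 253.3])]
```

View pics/top0.png

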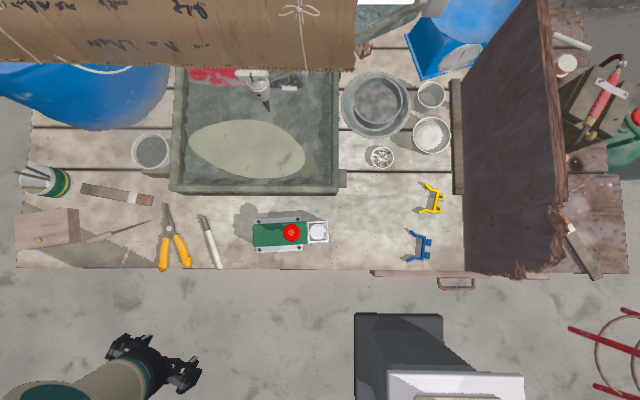

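View pics/side0.png

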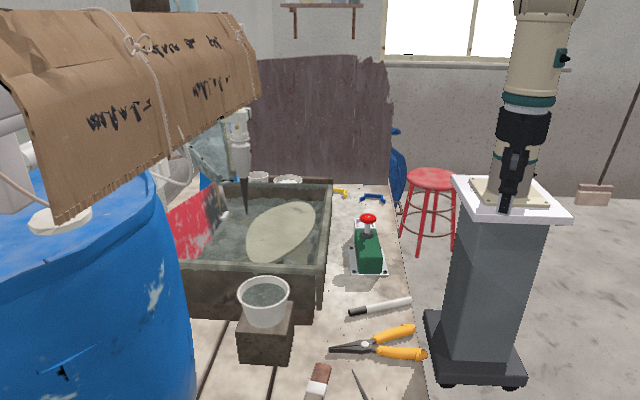

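The top view shows the feeder with its red cap at (291,232) and its magazine at (318,231), so its front faces right (world -y). The blue pocket is at (421,247), open to the left, with the yellow one at (433,200). The marker is at (209,241). The side view confirms that the cap and housing stand clear.

```bash
python3 - <<'E'
from h import *
im=grab('top')
print('cap',onz(im,290.9,232.1,100),bydepth(im,291,232))
print('mag',onz(im,318,231.5,50),bydepth(im,318,231))
h=cv2.cvtColor(im['pixels'],cv2.COLOR_RGB2HSV)
m=cv2.inRange(h,np.array((45,70,30)),np.array((90,255,255)));m[:, :240]=0;m[:,330:]=0
g=cv2.minAreaRect(cv2.findNonZero(m));print('green',g,[onz(im,*p,50) for p in cv2.boxPoints(g)])
m=cv2.inRange(h,np.array((100,120,50)),np.array((130,255,255)));m[:222]=0;m[268:]=0;m[:,:395]=0;m[:,440:]=0
g=cv2.minAreaRect(cv2.findNonZero(m));print('blue',g,[onz(im,*p,12) for p in cv2.boxPoints(g)])
cv2.imwrite('pics/crop.png',cv2.resize(im['pixels'][160:280,230:470,::-1],None,fx=3.3,fy=3.3,interpolation=cv2.INTER_CUBIC))
print('bench edge',onz(im,340,268,0),'wall',onz(im,455,190,0),bydepth(im,470,220),bydepth(im,380,150))
s=read_state()
from scipy.spatial.transform import Rotation as Ro
print(Ro.from_euler('xyz',s['tool_rot']).as_matrix().round(3))
w=get_image('wrist');R=np.array(w['R']);print('wristcam',-R.T@w['t'],R.round(2).tolist(),w['vertical_fov'])
E
```

```text
cap [479.1 389.7 100. ] [479.3 389.5 100.4]
mag [482.6 328.5  50. ] [483.9 328.5  46.1]
green ((279.5362243652344, 233.6155242919922), (22.196924209594727, 54.082984924316406), 86.633544921875) [array([498.7, 487.5,  50. ]), array([507.5, 357.8,  50. ]), array([454.8, 354. ,  50. ]), array([446. , 482.7,  50. ])]
blue ((419.1686096191406, 246.90257263183594), (22.511014938354492, 31.255807876586914), 7.853313446044922) [array([414.4, 112.3,  12. ]), array([490.2, 100.2,  12. ]), array([483.2,  45.6,  12. ]), array([407.7,  58.2,  12. ])]
bench edge [394.4 273.1   0. ] wall [592.7 -17.8   0. ] [513.1 -29.   60.3] [695.6 170.3  -0.9]
[[-0.917  0.399 -0.001]
 [ 0.399  0.917 -0.001]
 [-0.    -0.001 -1.   ]]
wristcam [185.27830974 628.50635839 373.68544416] [[0.4, 0.92, -0.0], [0.87, -0.38, 0.31], [0.29, -0.13, -0.95]] 68.27681111405685
```

View pics/crop.png

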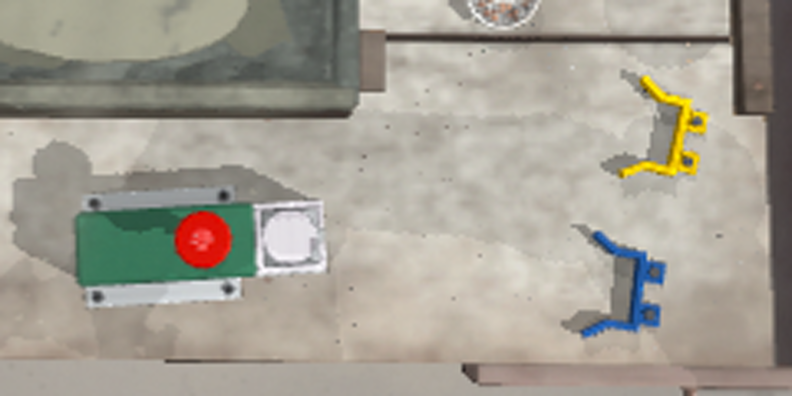

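Emit:
jog_arm([
  [-1, -0.071, -0.025, 0, 0, 0, 0],
  [-1, -0.071, -0.025, 0, 0, 0, 0],
  [-1, -0.071, -0.025, 0, 0, 0, 0],
  [-1, -0.071, -0.025, 0, 0, 0, 0],
  [-1, -0.071, -0.025, 0, 0, 0, 0],
  [-1, -0.071, -0.025, 0, 0, 0, 0],
  [-1, -0.071, -0.025, 0, 0, 0, 0],
  [-1, -0.071, -0.025, 0, 0, 0, 0],
  [-1, 0, 0, 0, 0, 0, 0.08],
  [-1, 0, 0, 0, 0, 0, 0.08],
])

```text
clock: 1.45
eef_pos: [480.5, 390.1, 404.5]
tool_rot: [-3.141, -0.0, 2.404]
force: [-0.3, 0.4, 0.1]
width: -0.2
gripper_force: 0.0
```

Emit:
jog_arm([
  [-1, 0, 0, 0, 0, 0, 0.085],
  [-1, 0, 0, 0, 0, 0, 0.085],
  [-1, 0, 0, 0, 0, 0, 0.085],
  [-1, 0, 0, 0, 0, 0, 0.085],
  [-1, 0, 0, 0, 0, 0, 0.085],
  [-1, 0, 0, 0, 0, 0, 0.085],
  [-1, 0, 0, 0, 0, 0, 0],
])

```text
clock: 2.33
eef_pos: [479.8, 391.0, 404.4]
tool_rot: [-3.142, 0.001, 1.393]
force: [-0.3, 0.6, -0.4]
width: -0.0
gripper_force: 0.0
```

Emit:
jog_arm([
  [-1, 0, 0, 0.08, 0, 0, 0],
  [-1, 0, 0, 0.08, 0, 0, 0],
  [-1, 0, 0, 0.08, 0, 0, 0],
  [-1, 0, 0, 0.02, 0, 0, 0],
  [-1, 0, 0, 0.015, 0, 0, 0],
  [-1, 0, 0, 0.015, 0, 0, 0],
  [-1, 0, 0, 0, 0, 0, 0],
])

```text
clock: 3.2
eef_pos: [480.2, 390.9, 260.9]
tool_rot: [3.141, -0.001, 1.392]
force: [-1.8, -0.9, 3.9]
width: -0.2
gripper_force: 1.6
```

Emit:
jog_arm([
  [-1, 0, 0, 0.01, 0, 0, 0],
  [-1, 0, 0, 0.01, 0, 0, 0],
  [-1, 0, 0, 0.01, 0, 0, 0],
  [-1, 0, 0, 0.008, 0, 0, 0],
  [-1, 0, 0, 0, 0, 0, 0],
])

```text
clock: 3.82
eef_pos: [480.4, 391.1, 242.2]
tool_rot: [3.141, -0.002, 1.391]
force: [-2.5, -0.9, 5.2]
width: -0.0
gripper_force: 2.8
```

Emit:
jog_arm([
  [-1, 0, 0, 0.004, 0, 0, 0],
  [-1, 0, 0, 0.004, 0, 0, 0],
  [-1, 0, 0, 0.002, 0, 0, 0],
  [-1, 0, 0, 0, 0, 0, 0],
])

```text
clock: 4.32
eef_pos: [480.6, 390.8, 241.3]
tool_rot: [3.141, -0.003, 1.391]
force: [-10.2, -6.4, 33.1]
width: 0.0
gripper_force: 16.5
```

Emit:
jog_arm([
  [-1, 0, 0, -0.02, 0, 0, 0],
  [-1, 0, 0, -0.05, 0, 0, 0],
  [-1, 0, 0, -0.08, 0, 0, 0],
  [-1, 0, 0, -0.1, 0, 0, 0],
  [-0.5, -0.09, 0, -0.07, 0, 0, 0],
  [-0.5, -0.09, 0, 0, 0, 0, 0],
  [-0.5, -0.09, 0, 0, 0, 0, 0],
  [-0.5, -0.09, 0, 0, 0, 0, 0],
  [-0.5, 0, 0, 0, 0, 0, 0],
])

```text
clock: 5.45
eef_pos: [448.1, 210.2, 397.2]
tool_rot: [3.139, -0.001, 1.385]
force: [-0.2, 1.6, 0.7]
width: 21.5
gripper_force: 0.0
```

```bash
python3 - <<'E'
from h import *
im=grab('wrist','w1');print(read_state()['width'])
t=grab('top','t1')
for lo,hi in(((100,120,50),(130,255,255)),): print(cents(im,lo,hi))
E
```

```text
21.197996745009572
[([306, 243, 33, 36, 342], [320.8, 263.9]), ([354, 242, 11, 11, 71], [359.4, 247.5])]
```

View pics/w1.png

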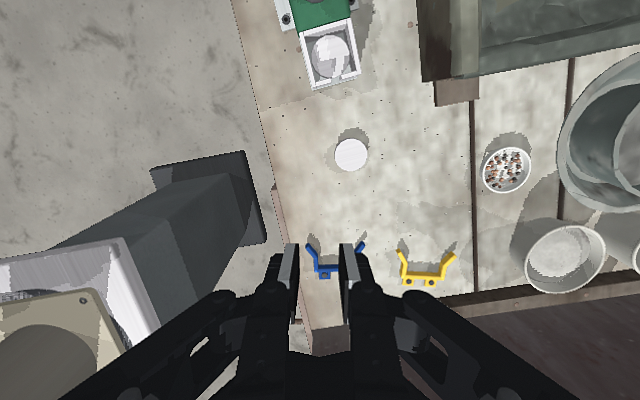

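The wrist view shows the ejected blank at (351,154). The blue pocket is partly behind the fingers around (335,258), and the magazine is still stacked at (330,55).

```bash
python3 - <<'E'
from h import *
im=grab('wrist')
g=im['pixels'].min(2)[125:185,320:385]
_,m=cv2.threshold(g,0,255,cv2.THRESH_OTSU);m=cv2.inRange(g,225,255)
n,l,s,c=cv2.connectedComponentsWithStats(m);i=1+np.argmax(s[1:,4]);print(s[i],c[i]+[320,125])
b=onz(im,*(c[i]+[320,125]),10);print('blank',b, 'mag',onz(im,330,55,46))
h=cv2.cvtColor(im['pixels'],cv2.COLOR_RGB2HSV)
m=cv2.inRange(h,np.array((100,120,50)),np.array((130,255,255)));m[:,:295]=0;m[:,375:]=0;m[:235]=0;m[285:]=0
p=cv2.findNonZero(m)[:,0]
P=np.array([onz(im,*q,12) for q in p]);
print('tips',P[P[:,0].argmin()],P[P[:,0].argmax()],P[P[:,1].argmax()],P[P[:,1].argmin()])
t=grab('top')
g=t['pixels'].min(2)[215:260,340:395];m=cv2.inRange(g,225,255);n,l,s,c=cv2.connectedComponentsWithStats(m);i=1+np.argmax(s[1:,4]);print(s[i],onz(t,*(c[i]+[340,215]),10))
cv2.imwrite('pics/c2.png',cv2.resize(im['pixels'][120:300,270:480,::-1],None,fx=3,fy=3,interpolation=cv2.INTER_CUBIC))
E
```

```text
[ 15  18  32  32 799] [350.73216521 158.41051314]
blank [490.7 224.1  10. ] mag [482.6 335.9  46. ]
tips [412.  111.9  12. ] [490.4 102.1  12. ] [417.3 118.5  12. ] [435.8  60.4  12. ]
[ 14   7  16  15 183] [490.9 221.   10. ]
```

View pics/c2.png

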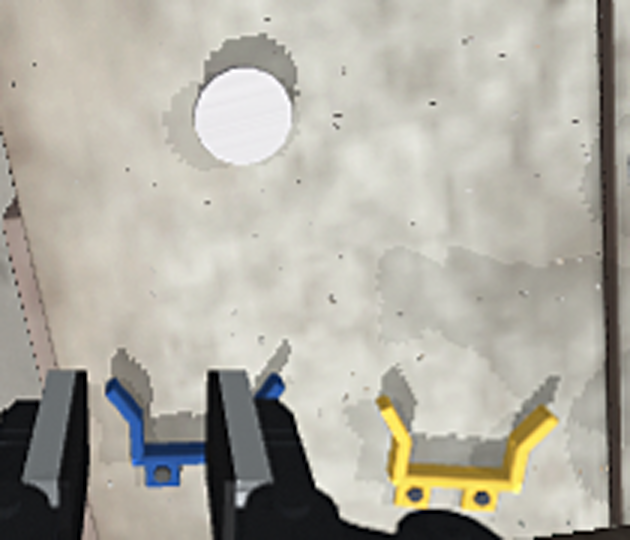

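The crop confirms the blank lies flat at about (490.8, 222), and the pocket mouth is open towards it. Next I go behind the blank with the fingers about 21 mm apart, forming a V.

Emit:
jog_arm([
  [-0.5, 0, 0, 0, 0, 0, 0.0275],
  [-0.5, 0.067, 0.042, 0, 0, 0, 0],
  [-0.5, 0.066, 0.041, 0, 0, 0, 0],
  [-0.5, 0, 0, 0.09, 0, 0, 0],
  [-0.5, 0, 0, 0.09, 0, 0, 0],
  [-0.5, 0, 0, 0.09, 0, 0, 0],
  [-0.5, 0, 0, 0.09, 0, 0, 0],
  [-0.5, 0, 0, 0.05, 0, 0, 0],
  [-0.5, 0, 0, 0.014, 0, 0, 0],
  [-0.5, 0, 0, 0, 0, 0, 0],
])

```text
clock: 6.9
eef_pos: [503.8, 269.5, 183.7]
tool_rot: [3.141, -0.0, 1.337]
force: [-0.2, 1.0, 0.6]
width: 21.4
gripper_force: 0.0
```

```bash
python3 - <<'E'
from h import *
s=read_state();print(s['eef_pos'],s['tool_rot'],s['force'],s['width'])
im=grab('side')
cv2.imwrite('pics/s2.png',cv2.resize(im['pixels'][160:290,300:440,::-1],None,fx=4,fy=4))
E
```

```text
[503.82065284 269.48287672 183.7087725 ] [ 3.14133611e+00 -3.96913411e-04  1.33674762e+00] [-0.20328218  1.02047686  0.57258102] 21.43394391214971
```

View pics/s2.png

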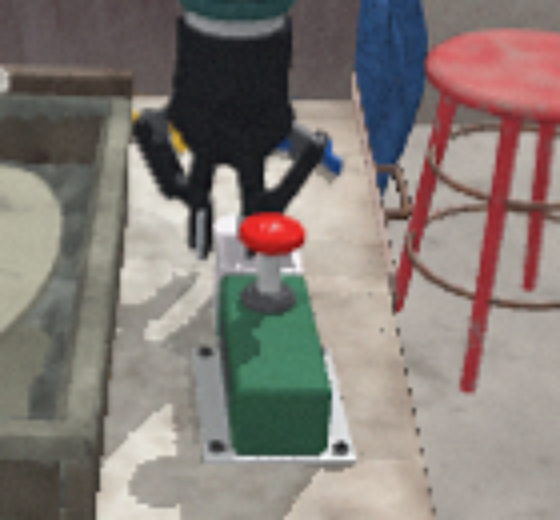

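Emit:
jog_arm([
  [-0.5, 0, -0.003, 0.0125, 0, 0, 0],
  [-0.5, 0, 0, 0, 0, 0, 0],
  [-0.5, -0.016, 0, 0, 0, 0, 0],
  [-0.5, -0.016, 0, 0, 0, 0, 0],
  [-0.5, -0.016, -0.001, 0, 0, 0, 0],
  [-0.5, -0.016, -0.002, 0, 0, 0, 0],
  [-0.5, -0.016, -0.002, 0, 0, 0, 0],
  [-0.5, -0.016, -0.002, 0, 0, 0, 0],
  [-0.5, -0.016, -0.002, 0, 0, 0, 0],
  [-0.5, 0, 0, 0, 0, 0, 0],
])

```text
clock: 8.2
eef_pos: [484.5, 214.9, 177.5]
tool_rot: [-3.141, 0.001, 1.335]
force: [-0.5, 0.3, -0.2]
width: 21.7
gripper_force: 0.0
```

```bash
python3 - <<'E'
from h import *
im=grab('top')
cv2.imwrite('pics/t3.png',cv2.resize(im['pixels'][190:280,300:460,::-1],None,fx=4.5,fy=4.5,interpolation=cv2.INTER_CUBIC))
E
```

```text
(no output)
```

View pics/t3.png

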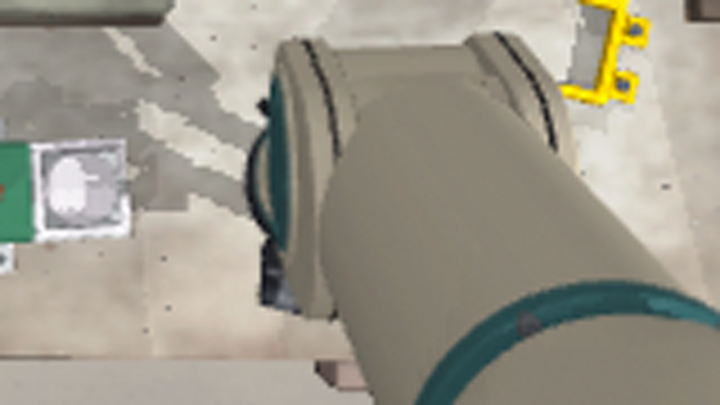

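The arm hides the blank in the top view, so I check with the wrist camera.

```bash
python3 - <<'E'
from h import *
im=grab('wrist','w4')
E
```

```text
(no output)
```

View pics/w4.png

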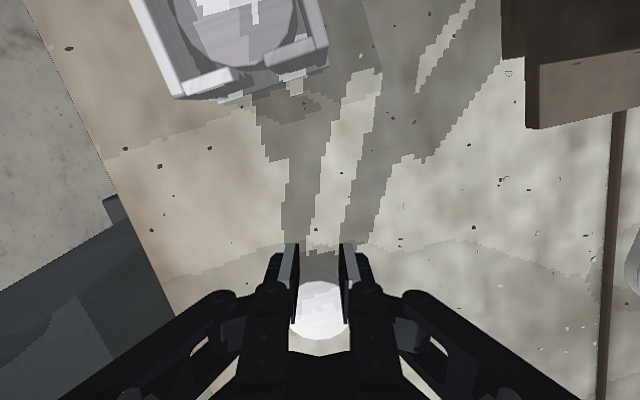

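The blank is centred in front of the two fingers at about (319,308), so I keep pushing.

Emit:
jog_arm([
  [-0.5, -0.016, -0.001, 0, 0, 0, 0],
  [-0.5, -0.018, -0.001, 0, 0, 0, 0],
  [-0.5, -0.018, -0.001, 0, 0, 0, 0],
  [-0.5, -0.018, -0.001, 0, 0, 0, 0],
  [-0.5, -0.018, -0.001, 0, 0, 0, 0],
  [-0.5, -0.018, -0.001, 0, 0, 0, 0],
  [-0.5, -0.018, -0.001, 0, 0, 0, 0],
  [-0.5, -0.018, -0.001, 0, 0, 0, 0],
  [-0.5, -0.016, -0.001, 0, 0, 0, 0],
  [-0.5, 0, 0, 0, 0, 0, 0],
])

```text
clock: 9.55
eef_pos: [461.7, 139.1, 177.4]
tool_rot: [-3.141, 0.001, 1.334]
force: [-0.5, -0.2, 0.4]
width: 21.3
gripper_force: 0.0
```

```bash
python3 - <<'E'
from h import *
im=grab('wrist')
g=im['pixels'].min(2)[250:360,298:345]
print([ (v,int(x)) for v,x in zip(range(250,360,4),im['pixels'].min(2)[250:360:4,320])])
for v in(280,300,320): print(bydepth(im,320,v))
E
```

```text
[(250, 85), (254, 89), (258, 90), (262, 93), (266, 93), (270, 101), (274, 98), (278, 96), (282, 204), (286, 201), (290, 209), (294, 228), (298, 224), (302, 227), (306, 224), (310, 229), (314, 234), (318, 235), (322, 239), (326, 236), (330, 239), (334, 239), (338, 208), (342, 121), (346, 119), (350, 113), (354, 21), (358, 18)]
[459.9 130.1  10.5]
[456.7 116.8   9.2]
[454.  105.5  11.3]
```

Emit:
jog_arm([
  [-0.5, -0.005, 0, 0, 0, 0, 0],
  [-0.5, -0.005, 0, 0, 0, 0, 0],
  [-0.5, -0.005, 0, 0, 0, 0, 0],
  [-0.5, -0.005, 0, 0, 0, 0, 0],
  [-0.5, -0.005, 0, 0, 0, 0, 0],
  [-0.5, -0.005, 0, 0, 0, 0, 0],
  [-0.5, -0.003, 0, 0, 0, 0, 0],
  [-0.5, 0, 0, 0, 0, 0, 0],
])

```text
clock: 10.6
eef_pos: [458.1, 123.7, 177.4]
tool_rot: [-3.142, 0.0, 1.335]
force: [0.1, 0.6, 0.1]
width: 21.5
gripper_force: 0.0
```

Emit:
jog_arm([
  [-0.5, -0.003, 0, 0, 0, 0, 0],
  [-0.5, -0.003, 0, 0, 0, 0, 0],
  [-0.5, 0, 0, 0, 0, 0, 0],
])

```text
clock: 10.98
eef_pos: [457.4, 120.8, 177.5]
tool_rot: [-3.142, 0.0, 1.336]
force: [-0.1, 0.2, -0.3]
width: 21.4
gripper_force: 0.0
```

Emit:
jog_arm([
  [-0.5, -0.003, 0, 0, 0, 0, 0],
  [-0.5, -0.002, 0, 0, 0, 0, 0],
  [-0.5, 0, 0, 0, 0, 0, 0],
])

```text
clock: 11.35
eef_pos: [457.0, 119.3, 177.5]
tool_rot: [-3.142, -0.001, 1.337]
force: [0.0, 3.5, -0.1]
width: 21.4
gripper_force: 1.9
```

Emit:
jog_arm([
  [-0.5, -0.002, 0, 0, 0, 0, 0],
  [-0.5, -0.002, 0, 0, 0, 0, 0],
  [-0.5, 0, 0, 0, 0, 0, 0],
])

```text
clock: 11.72
eef_pos: [456.7, 118.5, 177.6]
tool_rot: [-3.141, -0.003, 1.338]
force: [1.0, 8.1, 0.3]
width: 21.4
gripper_force: 3.8
```

Emit:
jog_arm([
  [-0.5, 0.02, 0, 0, 0, 0, 0],
  [-0.5, 0.06, 0, 0, 0, 0, 0],
  [-0.5, 0.06, 0, -0.06, 0, 0, 0],
  [-0.5, 0, 0, -0.1, 0, 0, 0],
  [-0.5, 0, 0, -0.1, 0, 0, 0],
  [-0.5, 0, 0, -0.1, 0, 0, 0],
  [-0.5, 0.1, 0.0, 0, 0, 0, 0],
  [-0.5, 0.1, 0.0, 0, 0, 0, 0],
  [-0.5, 0.1, 0.0, 0, 0, 0, 0],
  [-0.5, 0.1, 0, 0, 0, 0, 0],
])

```text
clock: 12.98
eef_pos: [519.3, 380.2, 357.3]
tool_rot: [3.141, 0.002, 1.335]
force: [0.0, -0.5, 0.7]
width: 21.4
gripper_force: 0.0
```

```bash
python3 - <<'E'
from h import *
im=grab('top')
cv2.imwrite('pics/t5.png',cv2.resize(im['pixels'][170:275,280:460,::-1],None,fx=4.4,fy=4.4,interpolation=cv2.INTER_CUBIC))
E
```

```text
(no output)
```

View pics/t5.png

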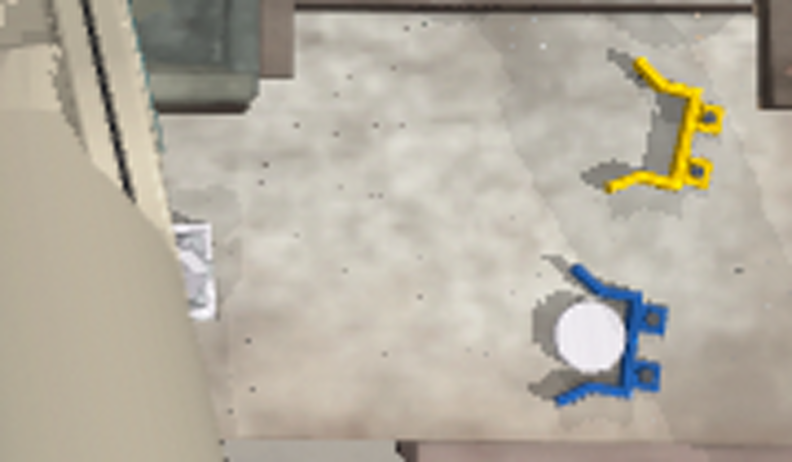

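The blank is lying flat at crop (590,337), touching the blue pocket's back stop and about 2 mm off centre, inside the 7 mm tolerance. The yellow pocket is empty, so I hand the job in.

```bash
python3 -c "
from cell import *
print(finish_job())"
```

```text
the job is handed in; nothing more can be done
None
```

The job is handed in: I pressed the plunger once, one blank came out, and I slid it along the bench until it touched the back stop of the blue pocket, about 2 mm off centre; `finish_job()` returned no verdict, and I took no final picture of the plunger, the stacked blanks or the bystanders.

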